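# Load a lampholder shell and index the carousel

### The arm

A 6-joint arm with a two-finger parallel gripper is mounted at the origin on the work surface. World frame = base frame: x ahead of the robot, y to its left, z up, the work surface at z = 0. Lengths are in m, angles in rad, forces in N, time in s.
With the tool pointing down it reaches from about 0.275 to 0.725 m from the base axis. Payload 5.6 kg.
Tool frame: the origin (TCP) lies on the centre line of the jaws, within the pads' length; the fingertips stand manip.nose_length ahead of it and the grasp point (between the pads) lies 3 mm ahead of it (manip.nose_length is the distance from the TCP to the fingertips, in m); z points along the fingers, y is the line along which they close (so a half turn about z gives the same grasp; the last joint's range is limited). The gripper opens to 85 mm and grips with 20 to 120 N. Pads are 22 mm wide; open, the fingers measure 114 mm over their backs; the gripper's body (76 mm by 85 mm) begins 54 mm behind the grasp point. The pads swing forward as they close: fully open they stand 13 mm farther back than shut.
Start: joints at [1.608, 0.255, 0.108, 0, -1.424, -0.285], TCP at [0.135, 0.533, 0.224] pointing down, gripper open.
Joint ranges: [-2.95, 2.95], [-1.21, 1.97], [-1.09, 1.5], [-2.87, 1.71], [-2.94, -0.07], [-3.05, 3.05]. Speed limits (rad/s): [2.57, 2.57, 3.14, 3.14, 3.14, 3.14].

### API

Orientations are given as a unit quaternion [x, y, z, w].
In Python, from plant import manip gives the robot as it stands.
- The arm moves only by the tool move_arm, never from a script. Its arguments are lists of equal length, an entry for each row: "xyz": the shift along the tool's x, y, z normalised to -1 to 1, where 1 is 0.03 m, a list of three; "delta_rot": the turn, a rotation vector about the tool's x, y, z normalised to -1 to 1, where 1 is 0.15 rad, a list of three. In form: {"xyz": [[dx, dy, dz], ...], "delta_rot": [[rx, ry, rz], ...]}. A call has 1 to 12 rows; each row shifts and turns the commanded pose from where the row before left it, along the tool's axes as they then stand; what a row does not reach is not made up. A row lasts 1/8 s, in which the tool goes at most 62.5 mm and 10.7 degrees, less where a joint would pass 70% of its speed; a pose out of reach is approached as far as the arm can. A call with a number of a shift or a turn outside -1 to 1 is refused whole. A call with a gripper value outside its range is refused whole. "fingers" is the gripper command: -1 is fully open, 1 is shut, values between are in proportion, set as the call begins (left out, the last holds). The fingers move at their own pace and stop on an object; the grip force is fixed at half the most. Time passes only in rows, so rows that do not move let the fingers close. It gives the time, the measured TCP pose, the force, the opening and the grip force at its end, in the units of the state.
- manip.get_obs(): the state, without advancing time (a new reading comes with each control period).
- manip.snapshot(name): name is "side" or "top"; returns a dict with "img" (480x640x3 uint8, red, green, blue), "range_z" (480x640 float32, m along the optical axis (not along the pixel's ray), 0 where there is no reading), "camera_matrix" (3x3 intrinsics, pixels), "extrinsics" (4x4, takes a point from camera to world coordinates). Camera axes: x right, y down, z forward; pixel columns grow to the right and rows downward; lengths in m; the calibration is good to about 2 mm. A picture is of the moment at which its call begins.
- manip.close_job(): hands the job in; it is judged then, once.
The state is a dict: "t": time; "qpos": joint angles; "joint_velocities": joint speeds; "effort": joint torques, N m; "tool_pos": TCP position; "tcp_rot": TCP orientation; "wrist_force": force on the tool from outside, world axes, zero at the start; "ft_torque": the same for the moment, N m; "grip_width": opening from 0.0 (shut) to 1.0 (fully open); "gripper_force": force on a finger pad.
Only numpy, scipy, OpenCV 4.12 (cv2) and the standard library are available. Lean on these libraries where they do the work, as an engineer would, in place of code of your own. Each camera call takes 0.05 s, during which the arm holds its last target. There are 200 camera calls.

### The job

Stand the brass lampholder shell that is loose on the bench, narrow sleeve up as it is now, in the empty cup of the parts carousel next to the pointer, and let go of it. Then turn the carousel by its knob one click anticlockwise (seen from above), no further, so that the next empty cup comes to the pointer and the shell stays standing in its cup.

Things in the scene. Friction and masses are not known exactly. Their poses are not given: they have to be found in the camera images.
- shell: Loose brass lampholder shell, upright on the bench, 66 mm tall, 80 g: foot 34 mm wide and 22 mm high, flange 40 mm wide at 22-28 mm, then a plain round sleeve 32 mm wide up to 66 mm: grip there. Origin: centre of underside, z up. Three more like it are already in carousel cups. Other parts on the bench are at most 30 mm tall and 80 mm or more away, centre to centre; not needed.
- pocket (a point): Centre of the floor (40 mm above bench) of the empty round cup that starts at the pointer, a small steel block just outside the disc; moves with the disc. Cup 54 mm wide inside, 60 outside, rim 58 mm above bench. Six cups, 100 mm from the axis and each other. x points to the disc's axis, z up. From above, the next 3 cups anticlockwise hold shells (tops at 106 mm), the 2 clockwise are empty.
- knob (a point): Middle of the carousel's black bar knob, on the disc's vertical axis, 112 mm above the bench: grip here. The bar is 56 mm long along this point's x axis, 16 mm thick along its y axis, and spans 95 to 127 mm above the bench, on a 20 mm post. It is fixed to the disc and turns with it; z up.
- carousel (a joint): Disc angle, rad: 0 at the start, grows anticlockwise seen from above (one click: 1.047, 60 degrees). A detent holds it at every click, both ways; stops lie just past two clicks either way. Turning takes up to about 0.25 N m; let go within 20 degrees of a click it snaps in. Disc 276 mm across, on a foot fixed to the bench.
Mind the look-alikes: they are no part of the job. Leave any purple or red look-alike of the shell alone.

How it is judged:
On the way, in this order (a step that is already met when the one before it is completed fails the run):
1. the shell stands in the cup at the pointer, let go, before the carousel is turned (horizontal distance between shell and pocket below 0.014 m and z of shell in the frame of pocket between -0.005 and 0.005 m and angle between shell's own z axis and vertical below 0.17 rad and contact force between the fingers and shell below 0.2 N and value of joint carousel between -0.17 and 0.17 rad), for 0.2 s.
2. the carousel is turned one click anticlockwise with the shell standing in its cup (horizontal distance between shell and pocket below 0.014 m and z of shell in the frame of pocket between -0.005 and 0.005 m and angle between shell's own z axis and vertical below 0.17 rad and value of joint carousel between 0.877198 and 1.2172 rad), for 0.2 s.
At the end, for the whole second after the job is handed in: The shell stands upright (within about 10 degrees) on the floor of the cup that was at the pointer (within 14 mm of its centre and 5 mm of its floor), and the carousel rests one click anticlockwise of its start (1.047 rad, within 0.17 rad); shell and carousel are let go and at rest (all of step 2 and contact force between the fingers and shell below 0.2 N and velocity of joint carousel between -0.1 and 0.1 rad/s and linear speed of shell below 0.03 m/s); the robot touches nothing.
It fails at once if the carousel is turned well past one click (value of joint carousel above 1.5672 rad).
It also fails if it takes over 51 s, if anything falls off the work surface, if the arm or the gripper's body presses on something with over 40 N, if the wrist force passes 120 N, or if a joint passes its speed limit or range.

## Working session

There is one attempt and no reset: what is moved stays moved. The work goes in short steps, Python scripts to look and compute and a tool call to move; the robot and the scene stay as the last step left them, time stands still between calls to the robot, and variables do not carry over. Pictures are saved under pics/ and viewed, at most 10 in all, crops included, and the job is handed in when it is done.

Besides the shell and the picture viewer there is one more tool, called after "Emit:" in YAML: its name, and indented under it one key for each argument. move_arm: Moves the arm, as the interface text tells. Scaled input: -1 to 1 covers 0.03 m each way for a shift and 0.15 rad each way for a turn. Its arguments: {"type":"object","properties":{"xyz":{"type":"array","items":{"type":"array","items":{"type":"number"}}},"delta_rot":{"type":"array","items":{"type":"array","items":{"type":"number"}}},"fingers":{"type":"number"}},"required":["xyz","delta_rot"]}

```bash
mkdir -p pics; ls; python3 - <<'E'
from plant import manip
import cv2,numpy as np
o=manip.get_obs();print({k:np.round(v,3) for k,v in o.items()},manip.nose_length)
for n in("top","side"):
    s=manip.snapshot(n);np.savez(f"pics/{n}0.npz",**s);cv2.imwrite(f"pics/{n}0.png",s["img"][...,::-1]);print(n,s["camera_matrix"].tolist(),np.round(s["extrinsics"],3).tolist())
E
```

```text
pics
{'t': np.float64(0.0), 'qpos': array([ 1.608,  0.256,  0.107, -0.   , -1.424, -0.285]), 'joint_velocities': array([-0.002,  0.001, -0.   ,  0.001, -0.001, -0.002]), 'effort': array([ 0.0000e+00, -3.8663e+01,  2.3794e+01,  5.3650e+00, -6.0000e-03,
       -0.0000e+00]), 'tool_pos': array([0.135, 0.533, 0.223]), 'tcp_rot': array([ 0.992, -0.124, -0.   ,  0.001]), 'wrist_force': array([-0.084,  0.43 ,  0.04 ]), 'ft_torque': array([-0.025,  0.038, -0.032]), 'gripper_force': np.float64(0.0), 'grip_width': np.float64(1.0)} 0.022
top [[557.298503203218, 0.0, 316.24787840223735], [0.0, 557.298503203218, 241.2191349146411], [0.0, 0.0, 1.0]] [[-0.026, -0.998, 0.06, 0.383], [-1.0, 0.026, 0.001, -0.135], [-0.002, -0.06, -0.998, 1.165], [0.0, 0.0, 0.0, 1.0]]
side [[574.217688038645, 0.0, 325.42212613582967], [0.0, 574.217688038645, 238.50136932895256], [0.0, 0.0, 1.0]] [[0.711, -0.449, 0.541, -0.089], [-0.703, -0.472, 0.532, -0.704], [0.016, -0.759, -0.651, 0.766], [0.0, 0.0, 0.0, 1.0]]
```

View pics/top0.png

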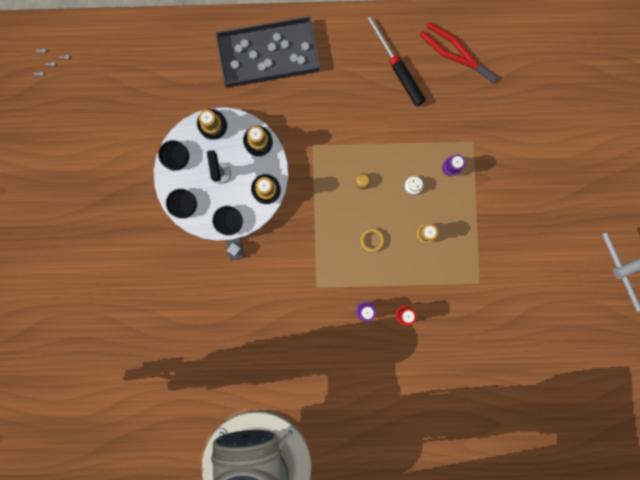

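View pics/side0.png

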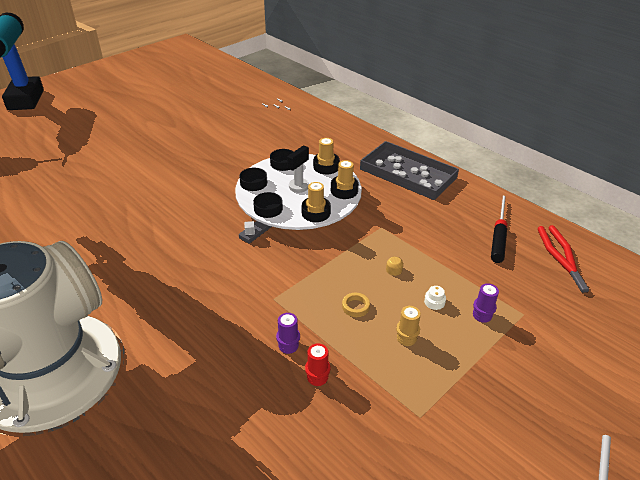

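Top view: the candidates for the shell are the brass one on the mat at (429,232), purple ones at (453,165) and (367,312), a red one at (406,315), and a short brass cap at (362,181). Only (429,232), side view (409,325), is brass, tall and loose, so that is the shell. The pointer is at (234,248), the empty cup beside it at (228,219), and the knob bar runs from (211,152) to (216,180). I'll confirm the shell in an enlarged crop and measure.

```bash
cat > h.py <<'E'
import numpy as np,cv2
def load(n):
    s=dict(np.load(f"pics/{n}.npz"));return s
def cloud(s):
    v,u=np.mgrid[:480,:640];z=s["range_z"];K=s["camera_matrix"]
    p=np.stack([(u-K[0,2])/K[0,0]*z,(v-K[1,2])/K[1,1]*z,z,np.ones_like(z)],-1)
    return (p@s["extrinsics"].T)[...,:3]
def ray(s,uv,h):
    K,E=s["camera_matrix"],s["extrinsics"]
    d=E[:3,:3]@np.linalg.solve(K,[uv[0],uv[1],1]);o=E[:3,3]
    return o+d*(h-o[2])/d[2]
E
python3 - <<'E'
from h import *
for n,roi in(("top0",(415,218,450,250)),("side0",(392,300,425,350))):
    s=load(n);P=cloud(s);m=np.zeros((480,640),bool);m[roi[1]:roi[3],roi[0]:roi[2]]=1
    t=m&(P[...,2]>.062)&(P[...,2]<.071)
    v,u=np.nonzero(t);print(n,"shell top",len(u),u.mean(),v.mean(),P[t].mean(0),P[t].min(0),P[t].max(0),ray(s,((u.min()+u.max())/2,(v.min()+v.max())/2),.066))
for n,c in(("top0",(213,165)),("side0",(293,158))):
    s=load(n);P=cloud(s);m=np.zeros((480,640),bool);m[c[1]-35:c[1]+35,c[0]-35:c[0]+35]=1
    k=m&(P[...,2]>.122)&(P[...,2]<.132)&(s["img"].max(-1)<90)
    v,u=np.nonzero(k);r=cv2.minAreaRect(P[k][:,:2].astype(np.float32)*1000);print(n,"knob",len(u),P[k].mean(0),r)
s=load("top0");P=cloud(s);hsv=s["img"]
m=np.zeros((480,640),np.uint8);m[190:245,200:255]=((s["img"].max(-1)<60))[190:245,200:255]
c=max(cv2.findContours(m,0,2)[0],key=cv2.contourArea);(u,v),ax,a=cv2.fitEllipse(c);print("cup",u,v,ax,ray(s,(u,v),.058),ray(s,(u,v),.05))
d=(P[...,2]>.028)&(P[...,2]<.048)&(s["img"].min(-1)>120);d[:,300:]=0;d[245:]=0
c=cv2.convexHull(np.argwhere(d)[:,::-1].astype(np.int32));(u,v),ax,a=cv2.fitEllipse(c);print("disc",u,v,ax,np.median(P[d],0),ray(s,(u,v),np.median(P[d][:,2])))
a=cv2.resize(load("top0")["img"][200:265,395:465],None,fx=5,fy=5);b=cv2.resize(load("side0")["img"][295:360,375:445],None,fx=5,fy=5)
cv2.imwrite("pics/crop.png",np.hstack([a,b])[...,::-1])
E
```

```text
top0 shell top 186 429.6290322580645 232.0 [ 0.46176084 -0.35849388  0.06556987] [ 0.44606273 -0.37377929  0.06207013] [ 0.47781802 -0.34326549  0.07030163] [ 0.46173335 -0.35815257  0.066     ]
side0 shell top 239 410.60669456066944 313.0376569037657 [ 0.46315933 -0.35948324  0.06474047] [ 0.44771355 -0.3751279   0.0620041 ] [ 0.47985241 -0.34271922  0.06914997] [ 0.46121219 -0.36065478  0.066     ]
top0 knob 213 [0.59502955 0.05710928 0.12553231] ((595.286376953125, 57.43105697631836), (54.673641204833984, 14.71672534942627), 8.017622947692871)
side0 knob 119 [0.59574225 0.05611196 0.12483598] ((596.6865844726562, 57.535518646240234), (55.59318161010742, 18.709341049194336), 8.677658081054688)
cup 227.30975341796875 220.1953887939453 (26.273273468017578, 28.271038055419922) [0.49643656 0.04239925 0.058     ] [0.49725526 0.04368089 0.05      ]
disc 220.7506561279297 174.46881103515625 (132.99227905273438, 134.4921417236328) [0.59182348 0.0522956  0.03471506] [0.59316645 0.05802427 0.03471506]
```

View pics/crop.png

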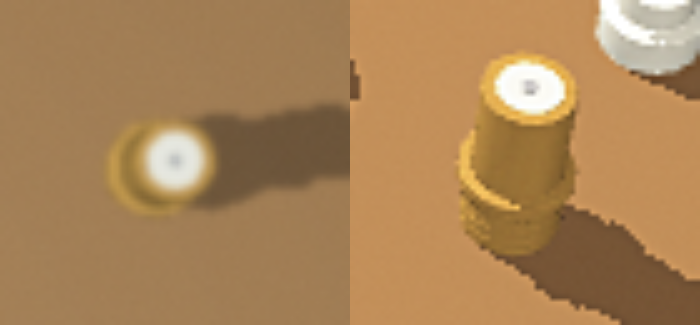

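The crop shows a single upright, plain brass shell at (429,232): narrow sleeve up, white insert, no red or purple. Shell is at (0.462, -0.359). Disc axis is (0.5955, 0.057), cup (0.4965, 0.0425) at 100 mm from it, and the bar at about 8.3°. All agree with the given sizes, so I'm setting out.

Emit:
move_arm:
  xyz:
    - [0.64, 0.93, 0]
    - [0.64, 0.93, 0]
    - [0.64, 0.93, 0]
    - [0.64, 0.93, 0]
    - [0.64, 0.93, 0]
    - [0.64, 0.93, 0]
    - [0.64, 0.93, 0]
    - [0.64, 0.93, 0]
    - [0.64, 0.93, 0]
    - [0.64, 0.93, 0]
    - [0.64, 0.93, 0]
    - [0.64, 0.93, 0]
  delta_rot:
    - [0, 0, 0]
    - [0, 0, 0]
    - [0, 0, 0]
    - [0, 0, 0]
    - [0, 0, 0]
    - [0, 0, 0]
    - [0, 0, 0]
    - [0, 0, 0]
    - [0, 0, 0]
    - [0, 0, 0]
    - [0, 0, 0]
    - [0, 0, 0]
  fingers: -1

```text
t: 1.6
tool_pos: [0.2761, 0.1509, 0.2235]
tcp_rot: [0.992, -0.123, -0.0, 0.0]
wrist_force: [-0.1, 0.0, -0.8]
grip_width: 1.0
gripper_force: 0.0
```

Emit:
move_arm:
  xyz:
    - [0.64, 0.93, 0]
    - [0.64, 0.93, 0]
    - [0.64, 0.93, 0]
    - [0.64, 0.93, 0]
    - [0.64, 0.93, 0]
    - [0.64, 0.93, 0]
    - [0.64, 0.93, 0]
    - [0.64, 0.93, 0]
    - [0.64, 0.93, 0]
    - [0.64, 0.93, 0]
    - [0.64, 0.93, 0]
    - [0.64, 0.93, 0]
  delta_rot:
    - [0, 0, 0]
    - [0, 0, 0]
    - [0, 0, 0]
    - [0, 0, 0]
    - [0, 0, 0]
    - [0, 0, 0]
    - [0, 0, 0]
    - [0, 0, 0]
    - [0, 0, 0]
    - [0, 0, 0]
    - [0, 0, 0]
    - [0, 0, 0]

```text
t: 3.1
tool_pos: [0.4174, -0.23, 0.2232]
tcp_rot: [0.992, -0.124, -0.0, -0.0]
wrist_force: [0.6, 0.4, 1.1]
grip_width: 1.0
gripper_force: 0.0
```

Emit:
move_arm:
  xyz:
    - [0.64, 0.93, 0]
    - [0.64, 0.93, 0]
    - [0.64, 0.93, 0]
    - [0.64, 0.93, 0]
    - [0, 0, 0]
    - [0, 0, 0]
    - [0, 0, 0]
    - [0, 0, 0]
  delta_rot:
    - [0, 0, 0]
    - [0, 0, 0]
    - [0, 0, 0]
    - [0, 0, 0]
    - [0, 0, -0.87]
    - [0, 0, -0.87]
    - [0, 0, -0.87]
    - [0, 0, 0]

```text
t: 4.1
tool_pos: [0.4643, -0.3559, 0.2232]
tcp_rot: [0.997, 0.071, -0.0, -0.0]
wrist_force: [-0.6, 0.2, -0.1]
grip_width: 1.001
gripper_force: 0.0
```

```bash
cat >> h.py <<'E'
def go(target,yaw):
    from plant import manip
    from scipy.spatial.transform import Rotation as Ro
    o=manip.get_obs();R=Ro.from_quat(o["tcp_rot"]).as_matrix()
    y=np.arctan2(R[1,0],R[0,0]);e=Ro.from_euler("z",yaw).as_matrix()@np.diag([1,-1,-1.])
    print("t",round(float(o["t"]),2),"pos",np.round(o["tool_pos"],4),"yaw",round(np.degrees(y),2),"q",np.round(o["qpos"],2),"F",np.round(o["wrist_force"],1),"grip",round(float(o["grip_width"]),3),float(o["gripper_force"]))
    print("shift units",np.round(R.T@(np.array(target)-o["tool_pos"])/.03,2),"rot units",np.round(Ro.from_matrix(R.T@e).as_rotvec()/.15,2))
E
python3 - <<'E'
from h import *
go([.462,-.359,.052],np.radians(8.3))
E
```

```text
t 4.1 pos [ 0.4643 -0.3559  0.2232] yaw 8.16 q [-0.39  0.33  0.2  -0.   -1.45  2.1 ] F [-0.6  0.2 -0.1] grip 1.001 0.0
shift units [-0.09  0.1   5.71] rot units [-0.    0.   -0.02]
```

Emit:
move_arm:
  xyz:
    - [-0.09, 0.1, 0.9]
    - [0, 0, 0.9]
    - [0, 0, 0.9]
    - [0, 0, 0.9]
    - [0, 0, 0]
  delta_rot:
    - [0, 0, 0]
    - [0, 0, 0]
    - [0, 0, 0]
    - [0, 0, 0]
    - [0, 0, 0]

```text
t: 4.72
tool_pos: [0.4607, -0.3585, 0.1135]
tcp_rot: [0.998, 0.071, -0.002, -0.001]
wrist_force: [0.7, 0.1, 1.3]
grip_width: 1.0
gripper_force: 0.0
```

```bash
python3 - <<'E'
from h import *
from plant import manip
go([.462,-.359,.052],np.radians(8.3))
s=manip.snapshot("side");cv2.imwrite("pics/side1.png",cv2.resize(s["img"][180:400,300:540],None,fx=2.5,fy=2.5)[...,::-1])
E
```

```text
t 4.72 pos [ 0.4607 -0.3585  0.1135] yaw 8.09 q [-0.39  0.38 -0.   -0.   -1.2   2.11] F [0.7 0.1 1.3] grip 1.0 0.0
shift units [0.05 0.03 2.05] rot units [-0.02  0.03 -0.02]
```

View pics/side1.png

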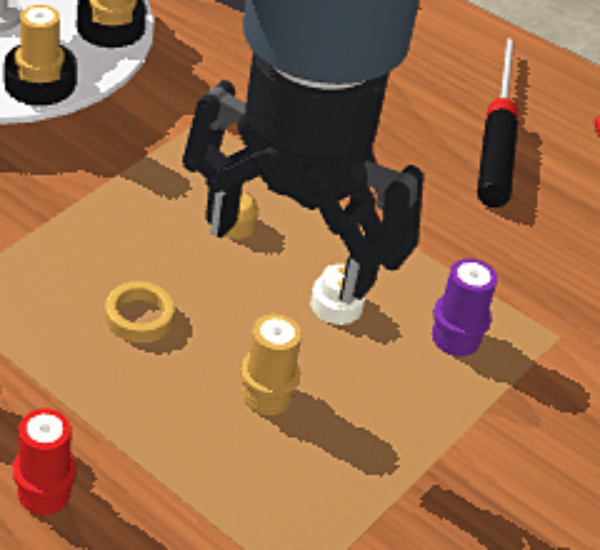

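The view shows the open jaws above the shell (top at crop (277,328)), with fingertips at about (220,235) and (350,300). I'll check their centre from the depth reading before going lower.

```bash
python3 - <<'E'
from h import *
from plant import manip
for n in("top","side"):
    s=manip.snapshot(n);P=cloud(s)
    d=np.hypot(P[...,0]-.462,P[...,1]+.359)
    for lo,hi in((.088,.1),(.1,.112),(.112,.124)):
        m=(d<.075)&(P[...,2]>lo)&(P[...,2]<hi);Q=P[m]
        for sg in(1,-1):
            q=Q[(Q[:,1]+.359)*sg>0];print(n,lo,len(q),q.mean(0).round(4) if len(q) else "")
E
```

```text
top 0.088 0 
top 0.088 0 
top 0.1 0 
top 0.1 0 
top 0.112 0 
top 0.112 0 
side 0.088 0 
side 0.088 0 
side 0.1 0 
side 0.1 0 
side 0.112 0 
side 0.112 0
```

```bash
python3 - <<'E'
from h import *
from plant import manip
s=manip.snapshot("side");P=cloud(s)
for u,v in((387,268),(388,272),(386,262),(441,296),(440,290),(441,284),(455,270),(425,215),(410,313)): print(u,v,P[v,u].round(4),s["range_z"][v,u])
E
```

```text
387 268 [ 0.4428 -0.3165  0.15  ] 0.8952399
388 272 [ 0.4461 -0.317   0.1395] 0.90360004
386 262 [ 0.4458 -0.3111  0.1572] 0.89504427
441 296 [ 0.4585 -0.4095  0.146 ] 0.85690284
440 290 [ 0.457  -0.4067  0.1578] 0.8498519
441 284 [ 0.4562 -0.4067  0.1709] 0.8409391
455 270 [ 0.4594 -0.422   0.2077] 0.8105906
425 215 [ 0.4295 -0.3774  0.2973] 0.75974935
410 313 [ 0.4621 -0.359   0.0652] 0.938305
```

```bash
python3 - <<'E'
from h import *
from plant import manip
go([.462,-.359,.052],np.radians(8.3))
for n in("top","side"):
    s=manip.snapshot(n);P=cloud(s);d=np.hypot(P[...,0]-.462,P[...,1]+.359)
    m=(d<.09)&(P[...,2]>.08);z=P[m][:,2];print(n,m.sum(),np.histogram(z,bins=np.arange(.08,.36,.02)))
    for sg in(1,-1):
        q=P[m&((P[...,1]+.359)*sg>0.02)&(P[...,2]<.165)];
        if len(q):print(sg,len(q),q.min(0).round(4),q.max(0).round(4),q.mean(0).round(4))
cv2.imwrite("pics/side2.png",cv2.resize(s["img"][230:320,360:480],None,fx=5,fy=5,interpolation=0)[...,::-1])
E
```

```text
t 4.92 pos [ 0.463  -0.3599  0.1173] yaw 8.2 q [-0.39  0.38  0.    0.   -1.2   2.11] F [ 0.3 -0.7  0.4] grip 1.003 0.0
shift units [-0.03 -0.04  2.18] rot units [ 0.01 -0.01 -0.01]
top 10550 (array([  0,   0,   0,   1,   0,  67, 149, 184, 114,  63,   1,  39, 103]), array([0.08, 0.1 , 0.12, 0.14, 0.16, 0.18, 0.2 , 0.22, 0.24, 0.26, 0.28,
       0.3 , 0.32, 0.34]))
1 1 [ 0.4423 -0.3138  0.1414] [ 0.4423 -0.3138  0.1414] [ 0.4423 -0.3138  0.1414]
side 22082 (array([   0,    0,    8,  213,  209,  686,  791, 1063,  384,  610,  785,
        339,  864]), array([0.08, 0.1 , 0.12, 0.14, 0.16, 0.18, 0.2 , 0.22, 0.24, 0.26, 0.28,
       0.3 , 0.32, 0.34]))
1 150 [ 0.4435 -0.3206  0.1381] [ 0.467  -0.3052  0.1647] [ 0.4516 -0.3155  0.1522]
-1 131 [ 0.4562 -0.4168  0.1394] [ 0.4784 -0.4034  0.165 ] [ 0.4622 -0.411   0.1536]
```

View pics/side2.png

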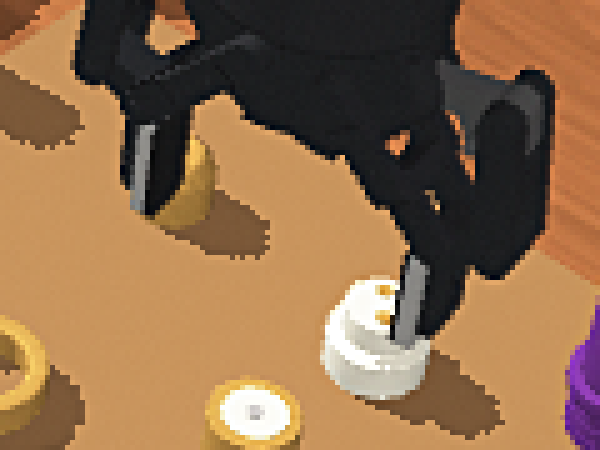

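The enlarged crop shows the jaws straddling the shell axis laterally, but by depth the fingertips sit at z≈0.138, about 20 mm above the reported TCP height rather than below it. I'll go lower in stages and measure against the shell.

Emit:
move_arm:
  xyz:
    - [0, 0, 0.6]
    - [0, 0, 0.6]
    - [0, 0, 0.6]
    - [0, 0, 0]
    - [0, 0, 0]
  delta_rot:
    - [0, 0, 0]
    - [0, 0, 0]
    - [0, 0, 0]
    - [0, 0, 0]
    - [0, 0, 0]

```text
t: 5.65
tool_pos: [0.4629, -0.3598, 0.0629]
tcp_rot: [0.997, 0.072, 0.001, 0.001]
wrist_force: [0.7, 0.5, 0.1]
grip_width: 1.002
gripper_force: 0.0
```

```bash
cat >> h.py <<'E'
def tips(c,zlo,zhi,r=.075):
    from plant import manip
    s=manip.snapshot("side");P=cloud(s);d=np.hypot(P[...,0]-c[0],P[...,1]-c[1])
    dark=s["img"].astype(int);dark=(np.ptp(dark,axis=-1)<30)&(dark.max(-1)<150)
    for sg in(1,-1):
        q=P[(d<r)&dark&((P[...,1]-c[1])*sg>.018)&(P[...,2]<zhi)&(P[...,2]>zlo)]
        if len(q):print(sg,len(q),"min",q.min(0).round(4),"max",q.max(0).round(4),"lowest z",np.sort(q[:,2])[:12].round(3))
    return s
E
python3 - <<'E'
from h import *
from plant import manip
go([.462,-.359,.052],np.radians(8.3))
s=tips([.462,-.359],.035,.11)
cv2.imwrite("pics/side3.png",cv2.resize(s["img"][250:360,360:480],None,fx=5,fy=5,interpolation=0)[...,::-1])
E
```

```text
t 5.65 pos [ 0.4629 -0.3598  0.0629] yaw 8.24 q [-0.39  0.42 -0.08  0.   -1.07  2.11] F [0.7 0.5 0.1] grip 1.002 0.0
shift units [-0.03 -0.03  0.36] rot units [ 0.01 -0.01 -0.01]
1 123 min [ 0.4429 -0.3209  0.0817] max [ 0.4669 -0.305   0.1098] lowest z [0.082 0.084 0.085 0.085 0.086 0.086 0.086 0.087 0.087 0.087 0.087 0.087]
-1 117 min [ 0.4563 -0.4175  0.0843] max [ 0.4775 -0.4037  0.1099] lowest z [0.084 0.086 0.086 0.086 0.087 0.087 0.088 0.088 0.089 0.089 0.089 0.089]
```

View pics/side3.png

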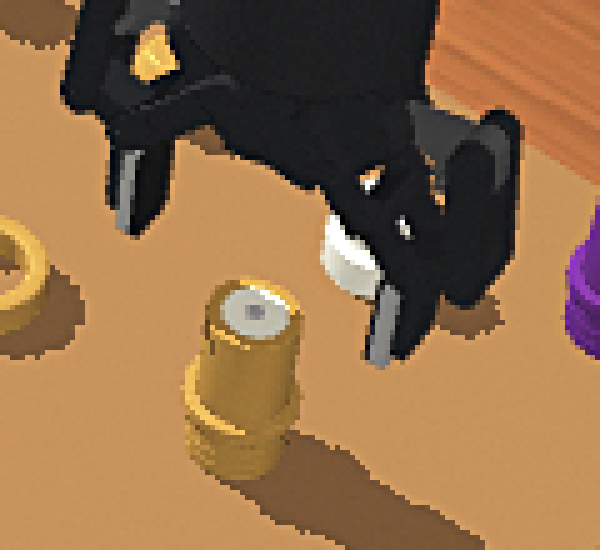

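The crop shows the tips level at about (125,230) and (380,365), still above the shell top (255,310). Depth puts the tips at z≈0.085 with the reported TCP at 0.063, so the open tips really stand about 21 mm above the TCP reading. I'll set heights by the tips I measured. To get the open tips to about 0.044, I need 1.35 units more.

Emit:
move_arm:
  xyz:
    - [0, 0, 0.45]
    - [0, 0, 0.45]
    - [0, 0, 0.45]
    - [0, 0, 0]
    - [0, 0, 0]
  delta_rot:
    - [0, 0, 0]
    - [0, 0, 0]
    - [0, 0, 0]
    - [0, 0, 0]
    - [0, 0, 0]

```text
t: 6.32
tool_pos: [0.4624, -0.3596, 0.0213]
tcp_rot: [0.997, 0.072, 0.0, 0.0]
wrist_force: [0.8, -0.4, -0.3]
grip_width: 1.004
gripper_force: 0.0
```

```bash
python3 - <<'E'
from h import *
go([.462,-.359,.022],np.radians(8.3))
s=tips([.462,-.359],.02,.08)
E
```

```text
t 6.33 pos [ 0.4624 -0.3596  0.0213] yaw 8.24 q [-0.39  0.46 -0.13  0.   -0.98  2.11] F [ 0.8 -0.4 -0.3] grip 1.004 0.0
shift units [-0.01 -0.02 -0.02] rot units [ 0.   -0.   -0.01]
1 161 min [ 0.4428 -0.3202  0.0414] max [ 0.467  -0.3048  0.0794] lowest z [0.041 0.042 0.042 0.044 0.045 0.045 0.046 0.046 0.046 0.046 0.046 0.046]
-1 145 min [ 0.4549 -0.4175  0.0436] max [ 0.4761 -0.4043  0.0797] lowest z [0.044 0.044 0.046 0.046 0.046 0.048 0.049 0.05  0.05  0.05  0.05  0.05 ]
```

Tips at about 0.043, as predicted. Closing now.

Emit:
move_arm:
  xyz:
    - [0, 0, 0]
    - [0, 0, 0]
    - [0, 0, 0]
    - [0, 0, 0]
    - [0, 0, 0]
    - [0, 0, 0]
    - [0, 0, 0]
    - [0, 0, 0]
    - [0, 0, 0]
    - [0, 0, 0]
  delta_rot:
    - [0, 0, 0]
    - [0, 0, 0]
    - [0, 0, 0]
    - [0, 0, 0]
    - [0, 0, 0]
    - [0, 0, 0]
    - [0, 0, 0]
    - [0, 0, 0]
    - [0, 0, 0]
    - [0, 0, 0]
  fingers: 1

```text
t: 7.62
tool_pos: [0.4625, -0.3595, 0.0215]
tcp_rot: [0.997, 0.072, 0.0, 0.0]
wrist_force: [-0.5, -0.3, 4.7]
grip_width: 0.352
gripper_force: 59.2
```

```bash
python3 - <<'E'
from h import *
from plant import manip
go([.462,-.359,.022],np.radians(8.3))
s=manip.snapshot("side");P=cloud(s)
cv2.imwrite("pics/side4.png",cv2.resize(s["img"][250:360,350:480],None,fx=5,fy=5,interpolation=0)[...,::-1])
E
```

```text
t 7.62 pos [ 0.4625 -0.3595  0.0215] yaw 8.24 q [-0.39  0.46 -0.13  0.   -0.98  2.11] F [-0.5 -0.3  4.7] grip 0.352 59.23792004585266
shift units [-0.01 -0.02 -0.02] rot units [ 0.   -0.   -0.01]
```

View pics/side4.png

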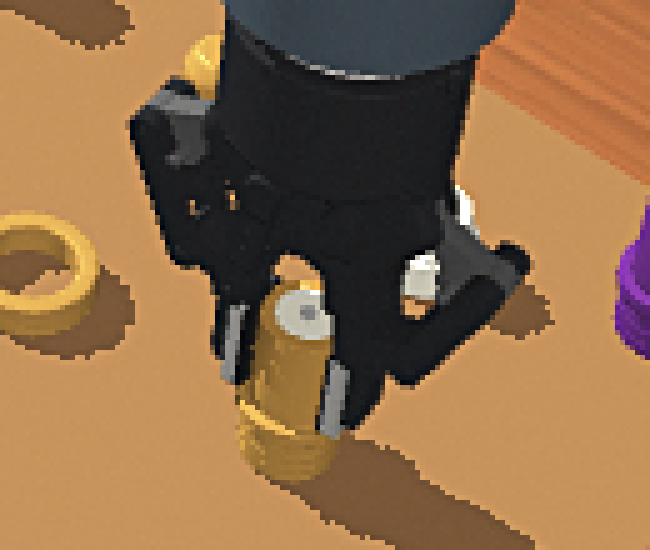

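The crop shows both pads on the plain sleeve just above the flange, with the shell upright between them. The opening is about 30 mm and the force 59 N, so the grip is good. Lifting, then moving over the cup.

Emit:
move_arm:
  xyz:
    - [0, 0, -0.4]
    - [0, 0, -0.8]
    - [0, 0, -0.9]
    - [0, 0, -0.9]
    - [0, 0, -0.9]
    - [0, 0, -0.3]
    - [0, 0, 0]
  delta_rot:
    - [0, 0, 0]
    - [0, 0, 0]
    - [0, 0, 0]
    - [0, 0, 0]
    - [0, 0, 0]
    - [0, 0, 0]
    - [0, 0, 0]

```text
t: 8.55
tool_pos: [0.4621, -0.3592, 0.147]
tcp_rot: [0.997, 0.072, 0.0, -0.0]
wrist_force: [0.5, -0.2, -1.9]
grip_width: 0.356
gripper_force: 59.3
```

Emit:
move_arm:
  xyz:
    - [0.1, -0.4, 0]
    - [0.2, -0.8, 0]
    - [0.2, -0.9, 0]
    - [0.22, -0.9, 0]
    - [0.22, -0.9, 0]
    - [0.22, -0.9, 0]
    - [0.22, -0.9, 0]
    - [0.22, -0.9, 0]
    - [0.22, -0.9, 0]
    - [0.22, -0.9, 0]
    - [0.22, -0.9, 0]
    - [0.22, -0.9, 0]
  delta_rot:
    - [0, 0, 0]
    - [0, 0, 0]
    - [0, 0, 0]
    - [0, 0, 0]
    - [0, 0, 0]
    - [0, 0, 0]
    - [0, 0, 0]
    - [0, 0, 0]
    - [0, 0, 0]
    - [0, 0, 0]
    - [0, 0, 0]
    - [0, 0, 0]

```text
t: 10.05
tool_pos: [0.491, -0.0444, 0.146]
tcp_rot: [0.997, 0.072, -0.001, -0.0]
wrist_force: [0.8, 0.2, -1.1]
grip_width: 0.351
gripper_force: 59.4
```

Emit:
move_arm:
  xyz:
    - [0.2, -0.8, 0]
    - [0.2, -0.8, 0]
    - [0.1, -0.7, 0]
    - [0.1, -0.4, 0]
    - [0, 0, 0]
    - [0, 0, 0]
  delta_rot:
    - [0, 0, 0]
    - [0, 0, 0]
    - [0, 0, 0]
    - [0, 0, 0]
    - [0, 0, 0]
    - [0, 0, 0]

```text
t: 10.8
tool_pos: [0.498, 0.0365, 0.1469]
tcp_rot: [0.997, 0.072, -0.0, 0.0]
wrist_force: [0.2, -0.5, -0.6]
grip_width: 0.354
gripper_force: 59.4
```

```bash
python3 - <<'E'
from h import *
from plant import manip
go([.4965,.0425,.0625],np.radians(8.3))
s=manip.snapshot("side");P=cloud(s)
cv2.imwrite("pics/side5.png",cv2.resize(s["img"][80:260,190:400],None,fx=3,fy=3,interpolation=0)[...,::-1])
E
```

```text
t 10.8 pos [0.498  0.0365 0.1469] yaw 8.22 q [ 0.39  0.19 -0.17  0.   -1.21  1.33] F [ 0.2 -0.5 -0.6] grip 0.354 59.38734591007233
shift units [-0.02 -0.21  2.81] rot units [ 0.    0.   -0.01]
```

View pics/side5.png

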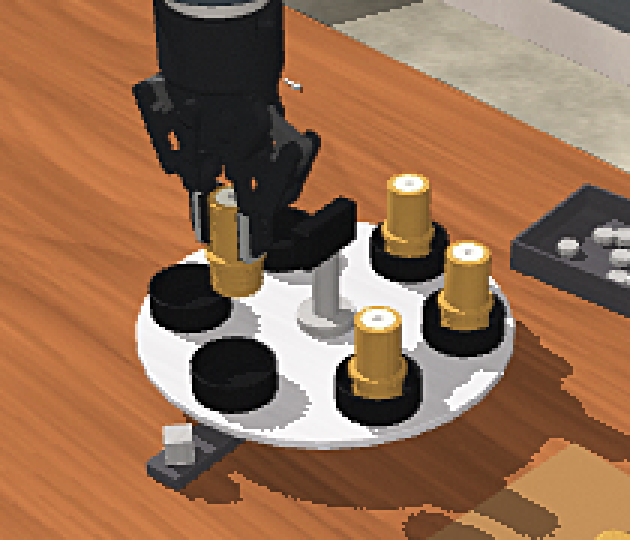

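The crop shows the shell upright in the jaws, its base at (237,285) above the empty pointer cup at (234,375). Nothing is in the way. Lowering.

Emit:
move_arm:
  xyz:
    - [-0.02, -0.2, 0]
    - [0, 0, 0.5]
    - [0, 0, 0.5]
    - [0, 0, 0.5]
    - [0, 0, 0.5]
    - [0, 0, 0.3]
    - [0, 0, 0.3]
    - [0, 0, 0.15]
    - [0, 0, 0]
    - [0, 0, 0]
  delta_rot:
    - [0, 0, 0]
    - [0, 0, 0]
    - [0, 0, 0]
    - [0, 0, 0]
    - [0, 0, 0]
    - [0, 0, 0]
    - [0, 0, 0]
    - [0, 0, 0]
    - [0, 0, 0]
    - [0, 0, 0]

```text
t: 12.1
tool_pos: [0.4971, 0.0428, 0.0651]
tcp_rot: [0.997, 0.072, 0.0, -0.0]
wrist_force: [1.1, -0.2, -1.2]
grip_width: 0.354
gripper_force: 59.4
```

```bash
python3 - <<'E'
from h import *
from plant import manip
go([.4965,.0425,.0615],np.radians(8.3))
s=manip.snapshot("side");P=cloud(s);I=s["img"].astype(int)
d=np.hypot(P[...,0]-.4965,P[...,1]-.0425)<.03
b=d&(I[...,0]-I[...,2]>50)&(P[...,2]>.055);w=d&(I.min(-1)>150)&(P[...,2]>.09)
for n,m in(("brass",b),("white",w)):
    q=P[m];print(n,len(q),q.min(0).round(4),q.max(0).round(4),q.mean(0).round(4)) if len(q) else 0
E
```

```text
t 12.1 pos [0.4971 0.0428 0.0651] yaw 8.24 q [ 0.4   0.27 -0.3   0.   -1.    1.31] F [ 1.1 -0.2 -1.2] grip 0.354 59.39787805080414
shift units [-0.02  0.01  0.12] rot units [-0.   -0.01 -0.01]
brass 267 [0.4782 0.0215 0.0551] [0.5097 0.0589 0.1106] [0.4882 0.0367 0.0811]
white 35 [0.4688 0.0129 0.1065] [0.5152 0.0604 0.2484] [0.4939 0.0395 0.1366]
```

Emit:
move_arm:
  xyz:
    - [0, 0, 0.08]
    - [0, 0, 0.05]
    - [0, 0, 0]
    - [0, 0, 0]
  delta_rot:
    - [0, 0, 0]
    - [0, 0, 0]
    - [0, 0, 0]
    - [0, 0, 0]

```text
t: 12.65
tool_pos: [0.4971, 0.0426, 0.0615]
tcp_rot: [0.997, 0.072, 0.0, 0.0]
wrist_force: [-2.3, 0.0, 6.1]
grip_width: 0.35
gripper_force: 59.8
```

Emit:
move_arm:
  xyz:
    - [0, 0, 0]
    - [0, 0, 0]
    - [0, 0, 0]
    - [0, 0, 0]
    - [0, 0, 0]
    - [0, 0, 0]
    - [0, 0, 0]
    - [0, 0, 0]
  delta_rot:
    - [0, 0, 0]
    - [0, 0, 0]
    - [0, 0, 0]
    - [0, 0, 0]
    - [0, 0, 0]
    - [0, 0, 0]
    - [0, 0, 0]
    - [0, 0, 0]
  fingers: -1

```text
t: 13.65
tool_pos: [0.4968, 0.0428, 0.0608]
tcp_rot: [0.997, 0.072, 0.0, -0.0]
wrist_force: [-0.3, 0.2, -0.4]
grip_width: 1.002
gripper_force: 0.0
```

Emit:
move_arm:
  xyz:
    - [0, 0, -0.5]
    - [0, 0, -0.9]
    - [0, 0, -0.9]
    - [0, 0, -0.9]
    - [0, 0, -0.8]
    - [0, 0, 0]
  delta_rot:
    - [0, 0, 0]
    - [0, 0, 0]
    - [0, 0, 0]
    - [0, 0, 0]
    - [0, 0, 0]
    - [0, 0, 0]

```text
t: 14.4
tool_pos: [0.4979, 0.043, 0.1828]
tcp_rot: [0.997, 0.072, 0.002, -0.0]
wrist_force: [0.6, 0.4, -0.5]
grip_width: 0.999
gripper_force: 0.0
```

```bash
cat >> h.py <<'E'
def white(c):
    from plant import manip
    s=manip.snapshot("side");P=cloud(s);I=s["img"].astype(int)
    w=(np.hypot(P[...,0]-c[0],P[...,1]-c[1])<.03)&(P[...,2]>.099)&(P[...,2]<.113)&(I[...,0]>100)
    q=P[w];print("top",len(q),((q.min(0)+q.max(0))/2).round(4),np.ptp(q,axis=0).round(4),"median z",np.median(q[:,2]).round(4));return s
E
python3 - <<'E'
from h import *
go([.5955,.0572,.085],np.radians(8.3))
s=white([.4965,.0425]);P=cloud(s)
m=(np.hypot(P[...,0]-.5955,P[...,1]-.057)<.045)&(P[...,2]>.121)&(P[...,2]<.132)&(s["img"].max(-1)<90)
print(m.sum(),cv2.minAreaRect(P[m][:,:2].astype(np.float32)*1000))
E
```

```text
t 14.4 pos [0.4979 0.043  0.1828] yaw 8.24 q [ 0.4   0.17 -0.11  0.   -1.29  1.31] F [ 0.6  0.4 -0.5] grip 0.999 0.0
shift units [3.27 0.   3.27] rot units [-0.   -0.03 -0.01]
top 138 [0.4987 0.0411 0.1034] [0.0318 0.0331 0.0083] median z 0.1043
132 ((596.3779907226562, 57.0080680847168), (53.945804595947266, 17.80641746520996), 6.248116970062256)
```

The top is at z≈0.105, centred within about 2.5 mm, so the shell stands in the cup, released. The bar is still at its starting angle. Going over the knob and lowering so the closed tips reach about z 0.10, clear of the wider post.

Emit:
move_arm:
  xyz:
    - [0.5, 0, 0]
    - [0.9, 0, 0]
    - [0.9, 0, 0]
    - [0.6, 0, 0]
    - [0.37, 0, 0]
    - [0, 0, 0.7]
    - [0, 0, 0.8]
    - [0, 0, 0.8]
    - [0, 0, 0.5]
    - [0, 0, 0.2]
    - [0, 0, 0]
    - [0, 0, 0]
  delta_rot:
    - [0, 0, 0]
    - [0, 0, 0]
    - [0, 0, 0]
    - [0, 0, 0]
    - [0, 0, 0]
    - [0, 0, 0]
    - [0, 0, 0]
    - [0, 0, 0]
    - [0, 0, 0]
    - [0, 0, 0]
    - [0, 0, 0]
    - [0, 0, 0]

```text
t: 15.95
tool_pos: [0.5945, 0.0569, 0.0918]
tcp_rot: [0.997, 0.072, 0.001, -0.0]
wrist_force: [-0.3, 0.4, 1.1]
grip_width: 0.999
gripper_force: 0.0
```

```bash
python3 - <<'E'
from h import *
go([.5958,.0572,.093],np.radians(8.3))
s=tips([.5958,.0572],.07,.15)
cv2.imwrite("pics/side6.png",cv2.resize(s["img"][80:260,190:400],None,fx=3,fy=3,interpolation=0)[...,::-1])
E
```

```text
t 15.95 pos [0.5945 0.0569 0.0918] yaw 8.24 q [ 0.36  0.42 -0.    0.   -1.15  1.36] F [-0.3  0.4  1.1] grip 0.999 0.0
shift units [ 0.04 -0.   -0.04] rot units [-0.   -0.01 -0.01]
1 152 min [0.5743 0.0957 0.1097] max [0.5997 0.1095 0.1498] lowest z [0.11  0.111 0.111 0.112 0.113 0.114 0.114 0.114 0.115 0.115 0.115 0.115]
-1 151 min [ 0.5867 -0.002   0.111 ] max [0.6084 0.0151 0.1499] lowest z [0.111 0.112 0.112 0.112 0.113 0.113 0.115 0.116 0.116 0.116 0.117 0.117]
```

View pics/side6.png

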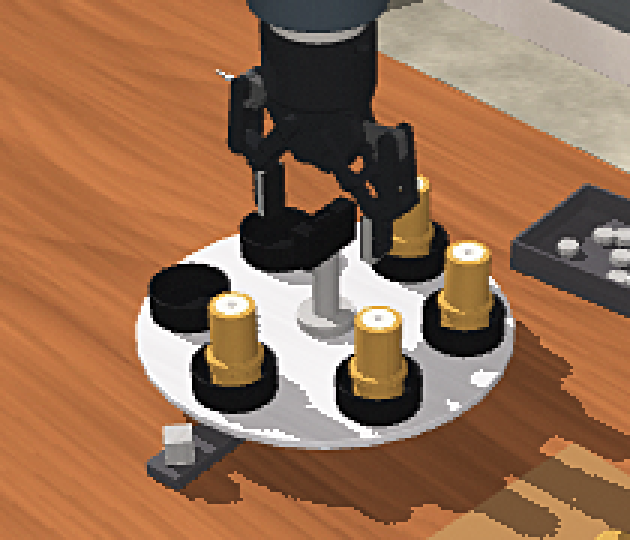

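The crop shows the shell standing in the pointer cup at (234,340) and the open jaws either side of the bar at (330,225). Tips measure about z 0.111. Closing.

Emit:
move_arm:
  xyz:
    - [0, 0, 0]
    - [0, 0, 0]
    - [0, 0, 0]
    - [0, 0, 0]
    - [0, 0, 0]
    - [0, 0, 0]
    - [0, 0, 0]
    - [0, 0, 0]
    - [0, 0, 0]
    - [0, 0, 0]
  delta_rot:
    - [0, 0, 0]
    - [0, 0, 0]
    - [0, 0, 0]
    - [0, 0, 0]
    - [0, 0, 0]
    - [0, 0, 0]
    - [0, 0, 0]
    - [0, 0, 0]
    - [0, 0, 0]
    - [0, 0, 0]
  fingers: 1

```text
t: 17.25
tool_pos: [0.5936, 0.0586, 0.0911]
tcp_rot: [0.997, 0.072, 0.0, -0.001]
wrist_force: [-2.6, 6.0, 3.0]
grip_width: 0.178
gripper_force: 60.0
```

```bash
python3 - <<'E'
from h import *
go([.5958,.0572,.093],np.radians(8.3))
E
```

```text
t 17.25 pos [0.5936 0.0586 0.0911] yaw 8.26 q [ 0.36  0.42 -0.   -0.   -1.15  1.36] F [-2.6  6.   3. ] grip 0.178 59.97045278549194
shift units [ 0.06  0.06 -0.06] rot units [-0.02 -0.   -0.  ]
```

Gripped the bar (15 mm opening, 60 N). Turning gently: half the click first, then a check.

Emit:
move_arm:
  xyz:
    - [0.06, -0.05, 0]
    - [0, 0, 0]
    - [0, 0, 0]
    - [0, 0, 0]
    - [0, 0, 0]
    - [0, 0, 0]
    - [0, 0, 0]
    - [0, 0, 0]
  delta_rot:
    - [0, 0, 0]
    - [0, 0, -0.25]
    - [0, 0, -0.5]
    - [0, 0, -0.6]
    - [0, 0, -0.6]
    - [0, 0, -0.6]
    - [0, 0, -0.6]
    - [0, 0, -0.35]

```text
t: 18.25
tool_pos: [0.5947, 0.0561, 0.0911]
tcp_rot: [0.944, 0.329, -0.001, 0.001]
wrist_force: [-1.1, -8.7, 1.8]
grip_width: 0.179
gripper_force: 59.8
```

```bash
python3 - <<'E'
from h import *
go([.5958,.0586,.092],np.radians(68.3))
a=np.radians(188.5+30);white([.5955+.1*np.cos(a),.0572+.1*np.sin(a)])
E
```

```text
t 18.25 pos [0.5947 0.0561 0.0911] yaw 38.4 q [ 0.36  0.42 -0.    0.   -1.15  1.88] F [-1.1 -8.7  1.8] grip 0.179 59.83660876750946
shift units [ 0.08 -0.04 -0.03] rot units [ 0.    0.03 -3.48]
top 151 [ 0.5195 -0.0045  0.1035] [0.0335 0.0334 0.0088] median z 0.104
```

Halfway (30°): the shell moves with its cup, still upright, and forces are small. Second half.

Emit:
move_arm:
  xyz:
    - [0, 0, 0]
    - [0, 0, 0]
    - [0, 0, 0]
    - [0, 0, 0]
    - [0, 0, 0]
    - [0, 0, 0]
    - [0, 0, 0]
    - [0, 0, 0]
    - [0, 0, 0]
    - [0, 0, 0]
  delta_rot:
    - [0, 0, -0.3]
    - [0, 0, -0.5]
    - [0, 0, -0.6]
    - [0, 0, -0.6]
    - [0, 0, -0.6]
    - [0, 0, -0.5]
    - [0, 0, -0.28]
    - [0, 0, -0.1]
    - [0, 0, 0]
    - [0, 0, 0]

```text
t: 19.55
tool_pos: [0.5969, 0.0544, 0.091]
tcp_rot: [0.828, 0.56, -0.001, 0.003]
wrist_force: [7.4, -14.5, -3.3]
grip_width: 0.176
gripper_force: 59.2
```

Emit:
move_arm:
  xyz:
    - [0, 0, 0]
    - [0, 0, 0]
    - [0, 0, 0]
    - [0, 0, 0]
    - [0, 0, 0]
    - [0, 0, 0]
    - [0, 0, 0]
    - [0, 0, 0]
  delta_rot:
    - [0, 0, 0]
    - [0, 0, 0]
    - [0, 0, 0]
    - [0, 0, 0]
    - [0, 0, 0]
    - [0, 0, 0]
    - [0, 0, 0]
    - [0, 0, 0]
  fingers: -1

```text
t: 20.55
tool_pos: [0.5954, 0.0585, 0.0908]
tcp_rot: [0.828, 0.561, -0.0, -0.0]
wrist_force: [-0.4, -0.2, 0.2]
grip_width: 0.998
gripper_force: 0.0
```

Emit:
move_arm:
  xyz:
    - [0, 0, -0.4]
    - [0, 0, -0.8]
    - [0, 0, -0.9]
    - [0, 0, -0.9]
    - [0, 0, -0.5]
    - [0, 0, 0]
    - [0, 0, 0]
    - [0, 0, 0]
  delta_rot:
    - [0, 0, 0]
    - [0, 0, 0]
    - [0, 0, 0]
    - [0, 0, 0]
    - [0, 0, 0]
    - [0, 0, 0]
    - [0, 0, 0]
    - [0, 0, 0]

```text
t: 21.55
tool_pos: [0.5949, 0.0584, 0.1945]
tcp_rot: [0.828, 0.561, -0.001, -0.0]
wrist_force: [-0.5, 0.6, -0.1]
grip_width: 1.003
gripper_force: 0.0
```

```bash
python3 - <<'E'
from h import *
go([.5958,.0586,.192],np.radians(68.3))
a=np.radians(188.5+60);c=[.5955+.1*np.cos(a),.0572+.1*np.sin(a)];print(c);s=white(c);P=cloud(s)
m=(np.hypot(P[...,0]-.5955,P[...,1]-.057)<.045)&(P[...,2]>.121)&(P[...,2]<.132)&(s["img"].max(-1)<90)
print(m.sum(),cv2.minAreaRect(P[m][:,:2].astype(np.float32)*1000))
cv2.imwrite("pics/side7.png",cv2.resize(s["img"][80:260,190:400],None,fx=3,fy=3,interpolation=0)[...,::-1])
E
```

```text
t 21.55 pos [0.5949 0.0584 0.1945] yaw 68.22 q [ 0.36  0.36  0.18 -0.   -1.39  2.4 ] F [-0.5  0.6 -0.1] grip 1.003 0.0
shift units [0.02 0.03 0.08] rot units [-0.01  0.01 -0.01]
[np.float64(0.5588498773275703), np.float64(-0.035841756798202465)]
top 149 [ 0.561  -0.0353  0.1033] [0.0337 0.0347 0.0085] median z 0.1043
120 ((596.3573608398438, 55.459007263183594), (60.160282135009766, 15.62791919708252), 67.57869720458984)
```

View pics/side7.png

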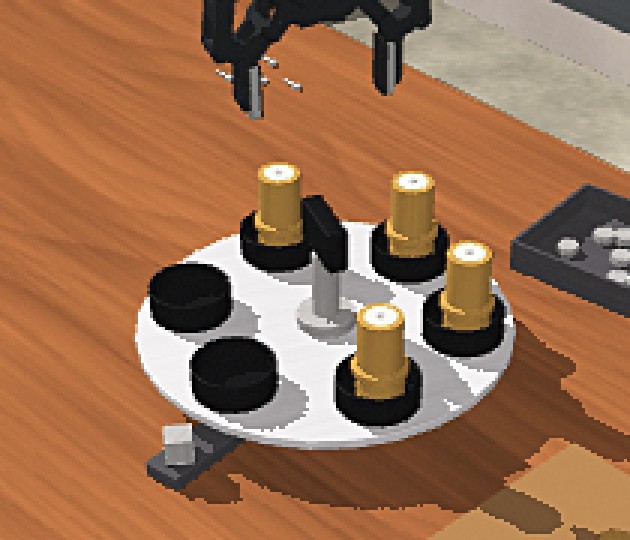

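The crop shows the carousel one click on: an empty cup is at the pointer (234,375), our shell stands upright in its cup at (380,360), and the gripper is clear above. Handing in.

```bash
python3 -c "
from plant import manip
print(manip.close_job())"
```

```text
the job is handed in; nothing more can be done
None
```

The job is handed in (no verdict came back): the shell stands upright, released, in the cup that was at the pointer, and the carousel is one click (60°) anticlockwise with the next empty cup at the pointer and the arm clear.

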